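Release the log cheese from its roller dispenser

ROBOT

A 6-joint arm with a two-finger parallel gripper is mounted at the origin on the work surface. World frame = base frame: x ahead of the robot, y to its left, z up, the work surface at z = 0. Lengths are in m, angles in rad, forces in N, time in s.
With the tool pointing down it reaches from about 0.35 to 0.975 m from the base axis. Payload 4.9 kg.
Tool frame: the origin (TCP) lies at the very end of the fingers, on their centre line; the grasp point (between the pads) lies 19 mm behind it (ctrl.grip_point_offset is the distance from the TCP to the grasp point, in m); z points along the fingers, y is the line along which they close (so a half turn about z gives the same grasp; the last joint's range is limited). The gripper opens to 85 mm and grips with 20 to 120 N. Pads are 22 mm wide; open, the fingers measure 114 mm over their backs; the gripper's body (76 mm by 85 mm) begins 54 mm behind the grasp point. The pads swing forward as they close: fully open they stand 13 mm farther back than shut.
Start: joints at [-1.348, 0.053, 1.613, -0, 1.476, -0.119], TCP at [0.209, -0.589, 0.231] pointing down, gripper open.
Joint ranges: [-3.01, 3.01], [-1.01, 2.22], [0.06, 2.58], [-1.02, 4.17], [0.09, 2.62], [-3.14, 3.14]. Speed limits (rad/s): [2.57, 2.57, 3.14, 3.14, 3.14, 3.14].

INTERFACE

Orientations are given as a rotation vector (axis times angle).
In Python, from station import ctrl gives the robot as it stands.
- The arm moves only by the tool send_rows, never from a script. Its argument "rows" is a list of rows, each a list of 3 entries, a list of its own where there are three numbers: the finger opening in cm, from 0 to 8.54, then the shift along the tool's x, y, z in cm, then the turn about the tool's z in degrees. A call has 1 to 10 rows; each row shifts and turns the commanded pose from where the row before left it, along the tool's axes as they then stand; what a row does not reach is not made up. A row lasts 1/8 s, in which the tool goes at most 62.5 mm and 10.7 degrees, less where a joint would pass 70% of its speed; a pose out of reach is approached as far as the arm can. A call with a gripper value outside its range is refused whole. The fingers move at their own pace and stop on an object; "newtons" is the grip in N (left out, the last holds). Time passes only in rows, so rows that do not move let the fingers close. It gives the time, the measured TCP pose, the force, the opening and the grip force at its end, in the units of the state.
- ctrl.get_obs(): the state, without advancing time (a new reading comes with each control period).
- ctrl.get_image(name): name is "scene" or "top"; returns a dict with "frame" (420x560x3 uint8, red, green, blue), "range_z" (420x560 float32, m along the optical axis (not along the pixel's ray), 0 where there is no reading), "fx", "fy", "cx", "cy" (pixels), "k1" (the pictures are not rectified: a ray, as slopes to the right and down, at radius r is drawn at 1 + k1 r^2 times it, then the intrinsics apply), "cam_to_world" (4x4, takes a point from camera to world coordinates). Camera axes: x right, y down, z forward; pixel columns grow to the right and rows downward; lengths in m; the calibration is good to about 2 mm. A picture is of the moment at which its call begins.
- ctrl.finish_job(): hands the job in; it is judged then, once.
The state is a dict: "t": time; "q": joint angles; "dq": joint speeds; "effort": joint torques, N m; "tool_pos": TCP position; "tool_rot": TCP orientation; "contact_force": force on the tool from outside, world axes, zero at the start; "wrist_torque": the same for the moment, N m; "opening": finger opening in m; "grip_force": force on a finger pad.
Only numpy, scipy, OpenCV 4.12 (cv2) and the standard library are available. Lean on these libraries where they do the work, as an engineer would, in place of code of your own. Each camera call takes 0.05 s, during which the arm holds its last target. There are 200 camera calls.

TASK

Two roller dispensers stand on the bench, each holding one cheese behind a gate on a sloping chute: one cheese is a log, the other a ball. With the fingertips, press down the pad of the rocking lever on the dispenser that holds the log, so that its gate lifts, keep it down until the log has rolled into that dispenser's catch tray, then let the lever come back up so that the gate is closed again. Do not touch the cheeses or the gates with the robot, do not lift anything, and leave the ball behind its gate and the jar, cheese block and cup where they stand.

Things in the scene. Friction and masses are not known exactly. Their poses are not given: they have to be found in the camera images.
- log_unit: Fixed steel dispenser that holds the log. Origin on the bench; x along the lever from pad to gate, y the way the cheese rolls, z up. It spans x -130 to 195, y -145 to 145 mm. Lever pivot at (0, -35, 135) mm between cheeks 36 mm wide and 155 mm tall. Chute 90 mm wide, centred at x = 135 mm, falling to +y at 10 degrees, 75 mm high at the gate. The dispensers change places and turn from run to run.
- log_pad (a point): The black rubber pad to press, on the end of the log dispenser's lever away from the gate: 40 (x) x 36 x 10 mm (part log_lever_c2). Origin at the centre of its flat top face, at rest 147 mm above the bench and 110 mm from the pivot; axes as the dispenser's at rest; it turns with the lever. Nothing stands above the pad, and only the bench below.
- log_lever (a joint): Angle of the log dispenser's lever: 0 = pad up, gate closed; grows as the pad goes down; stop at 0.40 rad, where the pad centre is about 43 mm lower. A spring brings it back when it is let go; the pad takes about 2 to 5 N. The log can pass from about 0.30 rad, so press well towards the stop.
- log_gate (a point): The aluminium gate plate (44 wide, 47 high, 6 mm thick) (part log_lever_c3) hanging from the far end of the log dispenser's lever across the chute; origin at the middle of its top edge, in the lever. Not to be touched.
- log_center (a point): Centre of the log cheese: a pale yellow cylinder, 44 mm diameter, 80 mm long, lying across the chute behind the gate. About 0.13 kg. When the gate is up it rolls into the tray by itself within about 1 s.
- log_tray (a point): Centre of the inner floor of the log dispenser's white catch tray, 110 (x) x 110 (y) mm inside, 27 mm above the bench; the floor falls slightly towards +y. Its axes are those of the dispenser. The log comes to rest against its far wall, centre about 19 mm above and 32 mm to the +y side of this point.
- ball_unit: The other fixed dispenser, of the same size, shape and axes, which holds the ball (its lane is narrower). Not to be operated.
- ball_gate (a point): The gate plate of the ball's dispenser, (part ball_lever_c3), same size and origin as the log's. Not to be touched.
- ball_lever (a joint): Angle of the lever of the ball's dispenser, same meaning as log_lever; must stay at 0.
- ball_center (a point): Centre of the ball cheese, 44 mm diameter, pale yellow, held behind the other gate; must stay there.
- jar_center (a point): Centre of a loose closed white jar, 56 mm diameter, 85 mm tall, standing on the bench between the two pads and nearer the robot; leave it.
- block_center (a point): Centre of a loose brown-rinded block of cheese, 100 x 55 x 50 mm, on the bench to the left; leave it.
- cup_center (a point): Centre of a loose open steel cup, 72 mm diameter, 60 mm tall, on the bench to the right; leave it.
- log: The log cheese itself, as point log_center; origin at the middle of its underside at the start, x along its length.
- ball: The ball cheese itself, as point ball_center; origin at its underside at the start.
Things that resemble listed ones, but are neither listed nor needed, are in the scene too. Leave any black or orange look-alike of the log alone.

How it is judged:
By the outcome, as a careful person would: the job done as asked, in the order asked, and still so for the second after the job is handed in, with the robot touching nothing.
It also fails if it takes over 40 s, if anything falls off the work surface, if the arm or the gripper's body presses on something with over 40 N, if the wrist force passes 120 N, or if a joint passes its speed limit or range.

## Working session

There is one attempt and no reset: what is moved stays moved. The work goes in short steps, Python scripts to look and compute and a tool call to move; the robot and the scene stay as the last step left them, time stands still between calls to the robot, and variables do not carry over. Pictures are saved under pics/ and viewed, at most 10 in all, crops included, and the job is handed in when it is done.

Besides the shell and the picture viewer there is one more tool, called as name(argument=value, ...) on one line, values as JSON. send_rows: Moves the arm, as the interface text tells. Its arguments: {"type":"object","properties":{"rows":{"type":"array","items":{"type":"array"}},"newtons":{"type":"number"}},"required":["rows"]}

```bash
mkdir -p pics; cat > h.py <<'E'
import numpy as np, cv2, pickle
from station import ctrl
def grab(n):
    d=ctrl.get_image(n); pickle.dump(d,open(n+'.pkl','wb')); return d
def load(n): return pickle.load(open(n+'.pkl','rb'))
def xyz(d,u,v,z=None):
    p=cv2.undistortPoints(np.array([[[u,v]]],float),np.array([[d['fx'],0,d['cx']],[0,d['fy'],d['cy']],[0,0,1.]]),np.array([d['k1'],0,0,0,0.]))[0,0]
    # exact slopes
    r=np.array([(u-d['cx'])/d['fx'],(v-d['cy'])/d['fy']]); s=r.copy()
    for _ in range(30): s=r/(1+d['k1']*(s@s))
    Z=d['range_z'][int(round(v)),int(round(u))] if z is None else z
    return (d['cam_to_world']@np.array([s[0]*Z,s[1]*Z,Z,1]))[:3]
E
python3 - <<'E'
from h import *
for n in('scene','top'):
    d=grab(n); cv2.imwrite(f'pics/{n}0.png',cv2.resize(d['frame'][:,:,::-1],(784,588)))
    print(n,d['cam_to_world'].round(3).tolist(),d['fx'],d['k1'])
print(ctrl.get_obs())
E
```

```text
scene [[-0.044, 0.781, -0.623, 1.836], [0.999, 0.024, -0.04, 0.099], [-0.017, -0.624, -0.781, 1.671], [0.0, 0.0, 0.0, 1.0]] 510.68732573768807 -0.11370469397430365
top [[-0.028, -0.986, 0.165, 0.369], [-0.999, 0.03, 0.012, -0.013], [-0.017, -0.164, -0.986, 1.508], [0.0, 0.0, 0.0, 1.0]] 471.5984552111274 -0.0024924189362737297
{'t': 0.1, 'q': array([-1.34800758e+00,  5.33190608e-02,  1.61419923e+00, -5.62273335e-06,
        1.47601063e+00, -1.19001417e-01]), 'dq': array([ 0.00158471, -0.00128509, -0.00341277, -0.00131357, -0.00020931,
        0.00069329]), 'effort': array([ 7.79358579e-04, -3.94903886e+01, -3.71362281e+01, -4.08842948e-05,
        3.93731039e-03,  2.49315440e-05]), 'tool_pos': array([ 0.20935178, -0.5882736 ,  0.23014306]), 'tool_rot': array([-3.09392353e+00, -5.33945297e-01,  1.66440051e-04]), 'contact_force': array([0.24769068, 0.87138928, 0.05691886]), 'wrist_torque': array([-0.00141922,  0.0088471 ,  0.04256989]), 'grip_force': 0.0, 'opening': 0.08507780798258394}
```

View pics/scene0.png

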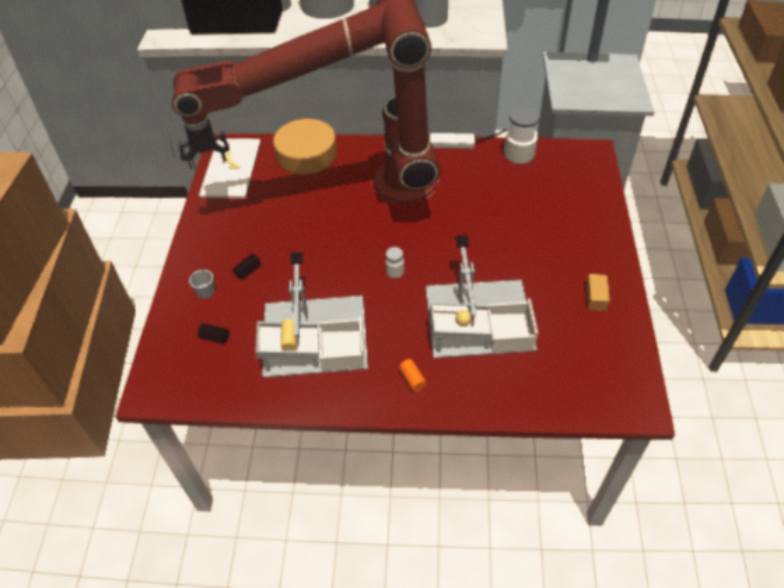

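View pics/top0.png

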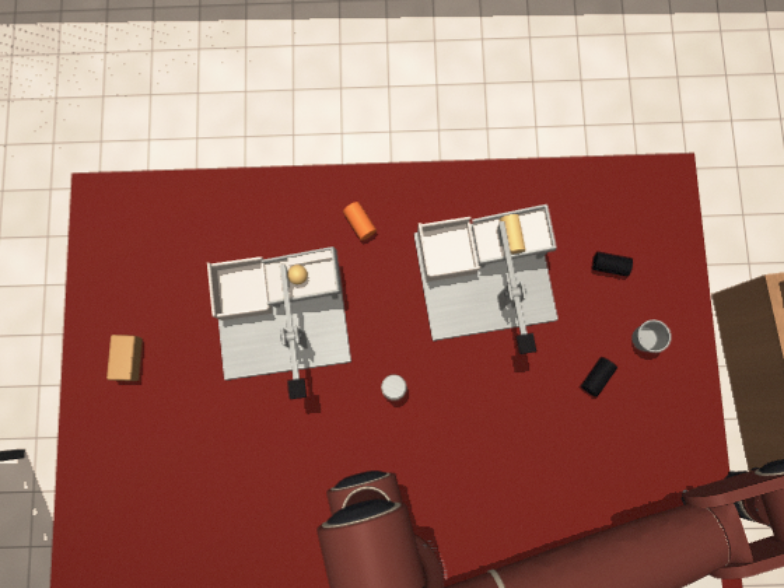

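The log dispenser is the right one in the top view: log at about (513,232), its pad at (526,343). Things it could be taken for: the ball unit's pad (296,388), with its ball at (297,275), and the black cylinders at (612,264) and (599,377). The orange cylinder is at (360,221). I choose pad (526,343) and will check it in a crop.

```bash
python3 - <<'E'
from h import *
d=load('top'); f=d['frame']
cv2.imwrite('pics/crop.png',cv2.resize(f[140:275,290:405,::-1],None,fx=4.4,fy=4.4,interpolation=cv2.INTER_CUBIC))
P=[]
for v in range(232,258):
  for u in range(362,392):
    p=xyz(d,u,v)
    if .125<p[2]<.17 and f[v,u].max()<75: P.append([*p,u,v])
P=np.array(P); print(len(P),P.mean(0).round(4),np.median(P[:,2]))
r=cv2.minAreaRect((P[:,:2]*1000).astype(np.float32)); print(r)
# lever and log
for u,v in [(362,160),(363,180),(366,165),(368,208),(371,222),(360,165)]: print(u,v,xyz(d,u,v).round(4))
# yellow log
h=cv2.cvtColor(f,cv2.COLOR_RGB2HSV)
L=np.array([xyz(d,u,v) for v in range(145,190) for u in range(345,385) if 15<h[v,u,0]<32 and h[v,u,1]>90 and d['range_z'][v,u]>0]);print(len(L),L.mean(0).round(4),cv2.minAreaRect((L[:,:2]*1000).astype(np.float32)))
from scipy.spatial.transform import Rotation as R
o=ctrl.get_obs(); print(R.from_rotvec(o['tool_rot']).as_matrix().round(3).tolist(),o['tool_pos'])
E
```

```text
170 [ 4.926000e-01 -2.895000e-01  1.471000e-01  3.752235e+02  2.449824e+02] 0.14689956921816072
((492.684814453125, -290.3321228027344), (39.22352981567383, 36.13198471069336), 6.034430980682373)
362 160 [ 0.7525 -0.2702  0.126 ]
363 180 [ 0.6873 -0.2671  0.1396]
366 165 [ 0.7387 -0.2829  0.1179]
368 208 [ 0.602  -0.276   0.1433]
371 222 [ 0.5613 -0.2836  0.1365]
360 165 [ 0.7335 -0.2609  0.1394]
292 [ 0.7344 -0.2846  0.1205] ((735.9022216796875, -285.4545593261719), (81.72540283203125, 37.598655700683594), 13.938125610351562)
[[0.942, 0.335, -0.0], [0.335, -0.942, 0.002], [0.0, -0.002, -1.0]] [ 0.20935178 -0.5882736   0.23014306]
```

View pics/crop.png

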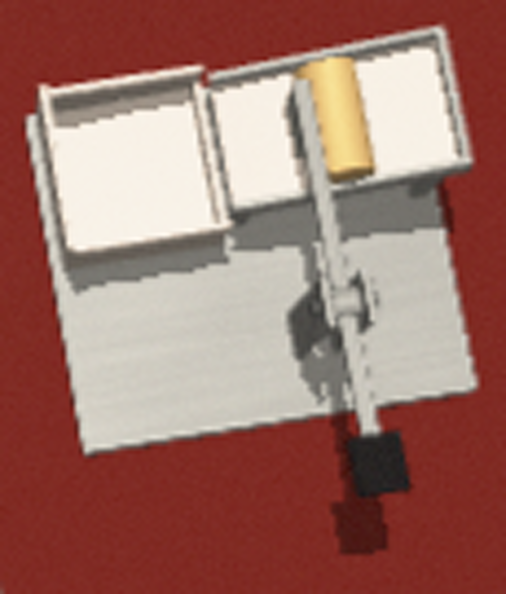

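The crop shows the log at (330,115) behind the gate of the right-hand unit. Its black pad is at (378,463), which is world (0.493, -0.290, 0.147), so the choice stands. Next I turn the tool and fly over the pad with the fingers closing.

send_rows(rows=[[0,[0,0,0],6],[0,[0,0,0],6],[0,[3.2,-2.6,0],0],[0,[3.2,-2.6,0],0],[0,[3.2,-2.6,0],0],[0,[3.2,-2.6,0],0],[0,[3.2,-2.6,0],0],[0,[3.2,-2.6,0],0],[0,[3.2,-2.6,0],0],[0,[3.2,-2.6,0],0]], newtons=20)

```text
t: 1.35
tool_pos: [0.4364, -0.3476, 0.2308]
tool_rot: [-3.134, -0.208, 0.001]
contact_force: [-0.3, 0.4, 0.7]
opening: -0.0001
grip_force: 0.0
```

send_rows(rows=[[0,[3.15,-2.5,0],0],[0,[3.15,-2.5,0],0],[0,[0,0,2],0],[0,[0,0,3],0],[0,[0,0,2],0],[0,[0,0,0],0],[0,[0,0,0],0]])

```text
t: 2.22
tool_pos: [0.4917, -0.2917, 0.1621]
tool_rot: [3.134, 0.207, 0.001]
contact_force: [0.6, -0.8, -0.1]
opening: -0.0002
grip_force: 0.0
```

```bash
python3 - <<'E'
from h import *
d=grab('scene'); cv2.imwrite('pics/s1.png',cv2.resize(d['frame'][150:290,140:290,::-1],None,fx=4,fy=4,interpolation=cv2.INTER_CUBIC))
E
```

```text
(no output)
```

View pics/s1.png

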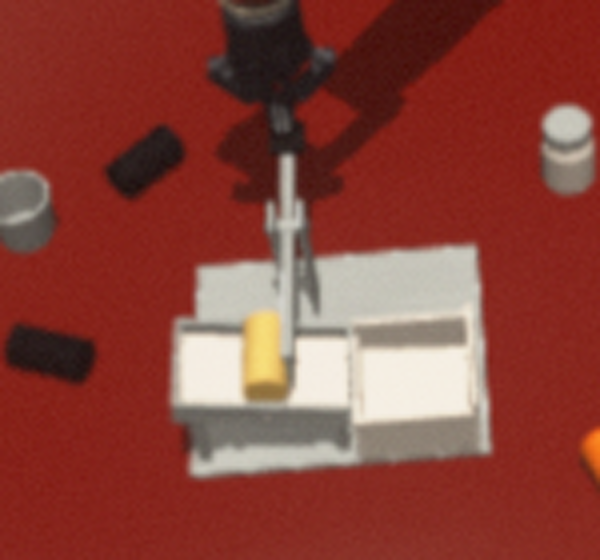

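The fingertips, at about (283,118), are just above the pad at (285,137). I press down in steps.

send_rows(rows=[[0,[0,0,1],0],[0,[0,0,0.8],0],[0,[0,0,0.8],0],[0,[0,0,0.8],0],[0,[0,0,0.8],0],[0,[0,0,0.4],0],[0,[0,0,0],0]])

```text
t: 3.15
tool_pos: [0.4922, -0.291, 0.1155]
tool_rot: [3.134, 0.208, 0.002]
contact_force: [2.0, -0.0, 4.2]
opening: 0.0002
grip_force: 1.9
```

send_rows(rows=[[0,[0,0,0.4],0],[0,[0,0,0.2],0],[0,[0,0,0],0],[0,[0,0,0],0],[0,[0,0,0],0],[0,[0,0,0],0],[0,[0,0,0],0],[0,[0,0,0],0],[0,[0,0,0],0],[0,[0,0,0],0]])

```text
t: 4.4
tool_pos: [0.4918, -0.291, 0.1096]
tool_rot: [3.135, 0.208, 0.001]
contact_force: [1.7, -0.3, 5.2]
opening: -0.0001
grip_force: 2.1
```

```bash
python3 - <<'E'
from h import *
d=grab('scene'); cv2.imwrite('pics/s2.png',cv2.resize(d['frame'][150:290,140:290,::-1],None,fx=4,fy=4,interpolation=cv2.INTER_CUBIC))
E
```

```text
(no output)
```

View pics/s2.png

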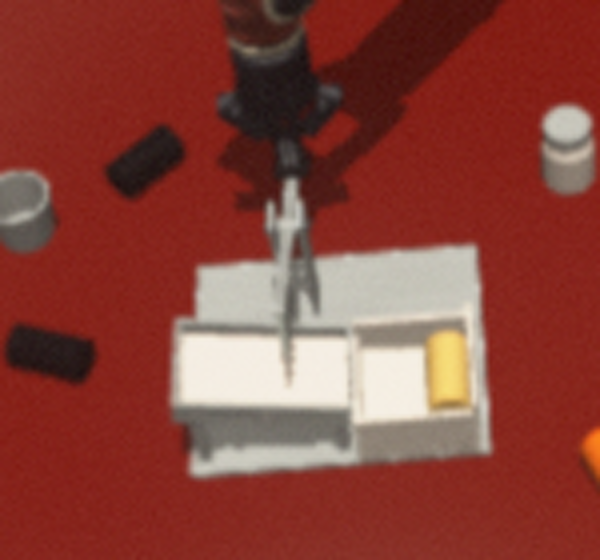

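The log is in the tray at (447,368), against the far wall. Now I let the lever up gently and retreat.

send_rows(rows=[[0,[0,0,-0.8],0],[0,[0,0,-0.8],0],[0,[0,0,-0.8],0],[0,[0,0,-0.8],0],[0,[0,0,-0.8],0],[0,[0,0,-1],0],[0,[0,0,-3],0],[0,[0,0,-4],0],[0,[0,0,-2],0],[0,[0,0,0],0]])

```text
t: 5.7
tool_pos: [0.4925, -0.2915, 0.2511]
tool_rot: [3.132, 0.208, 0.005]
contact_force: [-0.2, -0.1, 0.2]
opening: -0.0
grip_force: 0.0
```

send_rows(rows=[[0,[-3,0,0],0],[0,[-5,0,0],0],[0,[-3,0,0],0],[0,[0,0,0],0],[0,[0,0,0],0],[0,[0,0,0],0]])

```text
t: 6.45
tool_pos: [0.3832, -0.3052, 0.2487]
tool_rot: [-3.134, -0.209, 0.001]
contact_force: [1.4, 0.0, 0.4]
opening: 0.0002
grip_force: 0.0
```

```bash
python3 - <<'E'
from h import *
d=grab('scene'); cv2.imwrite('pics/s3.png',cv2.resize(d['frame'][150:290,130:400,::-1],None,fx=2.9,fy=2.9,interpolation=cv2.INTER_CUBIC))
E
```

```text
(no output)
```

View pics/s3.png

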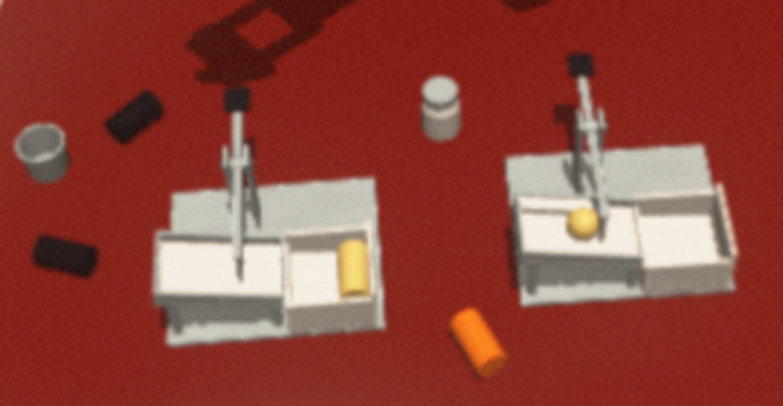

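The log is in its tray at (353,267), the pad is back up at (237,100), and the ball is still held at (583,222). I check the pad height and then hand in.

```bash
python3 - <<'E'
from h import *
d=load('scene'); z=xyz(d,130+237/2.9,150+98/2.9); print(z)
if abs(z[2]-.147)<.01: print(ctrl.finish_job())
E
```

```text
[ 0.49685913 -0.2880752   0.15011754]
the job is handed in; nothing more can be done
None
```

The log rolled into its dispenser's catch tray, the lever is back up with the gate closed, the ball is still behind its gate, and the job has been handed in at about 6.5 s on the robot's clock.

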